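# Seat the headshell clamp plate on the setup tray's pins and shut the flap

## Robot

A 7-joint arm with a two-finger parallel gripper is mounted at the origin on the work surface. World frame = base frame: x ahead of the robot, y to its left, z up, the work surface at z = 0. Lengths are in m, angles in rad, forces in N, time in s.
With the tool pointing down it reaches from about 0.35 to 0.9 m from the base axis. Payload 8.1 kg.
Tool frame: the origin (TCP) lies midway between the tips of the shut fingers; the grasp point (between the pads) lies 19 mm behind it; x points along the fingers, z is the direction in which the jaws open and shut, and the axes are right-handed (so a half turn about x gives the same grasp; the last joint's range is limited). The gripper opens to 92 mm and grips with 3 to 60 N. Pads are 19 mm wide; open, the fingers measure 130 mm over their backs; the gripper's body (75 mm by 190 mm) begins 47 mm behind the grasp point.
Start: joints at [-1.338, 0.434, 0.025, 1.573, -0.012, 1.134, -0.075], TCP at [0.206, 0.59, 0.227] pointing down, gripper open.
Joint ranges: [-2.62, 2.62], [-0.44, 2.09], [-1.27, 1.32], [0.08, 2.57], [-1.32, 4.46], [0.12, 2], [-2.74, 2.74]. Speed limits (rad/s): [2.22, 2.22, 3.01, 3.01, 3.14, 3.14, 3.14].

## Interface

Orientations are given as a rotation vector (axis times angle).
In Python, from cell import arm gives the robot as it stands. The module is installed in compiled form; this text tells all that it offers.
- The arm moves only by the tool move_arm, never from a script. Its argument "steps" is text: rows parted by semicolons, each of 5 numbers parted by spaces: the shift along the tool's x, y, z in m, then the turn about the tool's x in rad, then the closure in counts, from 0 (fully open) to 255 (shut). A call has 1 to 10 rows; each row is the pose to reach, as a shift and turn from the pose commanded when the call began, along the tool's axes at that moment; what a row does not reach only later rows make up. A row lasts 1/12 s, in which the tool goes at most 41.7 mm and 7.16 degrees, less where a joint would pass 70% of its speed; a pose out of reach is approached as far as the arm can. A call with a gripper value outside its range is refused whole. The fingers move at their own pace and stop on an object; "squeeze" is the grip in N (left out, the last holds). Time passes only in rows, so rows that repeat a pose let the fingers close. It gives the time, the measured TCP pose, the force and the opening at its end, in the units of the state.
- arm.observe(): the state, without advancing time (a new reading comes with each control period).
- arm.get_image(name): name is "scene" or "side" or "wrist"; returns a dict with "img" (384x512x3 uint8, blue, green, red), "z_map" (384x512 float32, m along the optical axis (not along the pixel's ray), 0 where there is no reading), "vfov" (degrees; the focal length in pixels is half the picture's height over the tangent of half this angle, whatever the lens; pixels are square), "cx", "cy" (the principal point, pixels), "extrinsics" (4x4, takes a point from camera to world coordinates). Camera axes: x right, y up, looking along -z (the intrinsics and any distortion apply to the point x, -y, -z); pixel columns grow to the right and rows downward; lengths in m; the calibration is good to about 2 mm. A picture is of the moment at which its call begins.
- arm.sign_off(): hands the job in, once; it reports no verdict.
The state is a dict: "clock": time; "joints": joint angles; "dq": joint speeds; "joint_efforts": joint torques, N m; "position": TCP position; "ee_rot": TCP orientation; "force": force on the tool from outside, world axes, zero at the start; "ft_torque": the same for the moment, N m; "width": opening from 0.0 (shut) to 1.0 (fully open).
Only numpy, scipy, OpenCV 4.12 (cv2) and the standard library are available. Lean on these libraries where they do the work, as an engineer would, in place of code of your own. Each camera call takes 0.05 s, during which the arm holds its last target.

## Task

Fit the black headshell clamp plate into the grey setup tray: lower it by its rib onto the four pins, then slide it gently along the tray, feeling for the moment its slots drop over the pins, so that it lies flat on the tray floor. Then swing the clear flap shut over it and let go. Be gentle: never press or push the plate against the pins or the tray with more than about 10 N, and leave the headshell, cartridge, loupe and hex key where they lie.

Things in the scene. Friction and masses are not known exactly. Their poses are not given: they have to be found in the camera images.
- plate_mid (a point): Loose black aluminium clamp plate, 80 to 130 g: 104 (x) x 76 (y) x 4 mm, with an upright rib across its middle, 12 mm thick (x), 44 long (y), rising 34 mm above the plate (38 mm in all). Four through slots at x = +-27, y = +-24 mm, each 8 mm wide in x, 14 long in y. Same after a half turn. This point: in the rib, 19 mm above the underside; z up. Starts flat on the plank.
- tray: Grey acrylic setup tray, fixed: outside 150 (x) x 120 (y) x 50 mm high, walls and floor 5 mm, open on top. Origin: centre of its underside, z up; +x towards the flap's hinge side. With the plate seated on its floor, plate_mid is 24 mm above this origin; with the plate resting on the pin tops, 31 mm. All is rigid: touching down faster than some 7 mm/s with the plate held gives force peaks over 10 N.
- pin_zone (a point): Middle of the tray floor (fixed, 5 mm above the tray's origin, tray's axes). Around it stand four steel pins, 6 mm across, 7 mm tall, in a rectangle 54 (x) by 48 mm (y) that matches the plate's slots. The pins share a carriage locked firmly somewhere along the tray's x: their middle lies at y = 0 but anywhere from x = -11 to +11 mm of this point; where is not measured.
- flap (a joint): Angle (rad) of the tray's clear flap: 0 shut (lying on the rim), 1.85 fully open (leaning back beyond upright). It starts open, 1.65 to 1.85, held by slight hinge friction; pushed from behind to below about 1.2 it falls shut by itself.
- flap_hinge (a point): Middle of the flap's hinge line, on the tray's +x rim, 75 mm in x and 50.5 mm above the tray's origin. The flap is a panel 150 mm long from here, 120 wide, 6 thick, turning about the tray's y; shut it reaches along the tray's -x, open it stands up. Axes turn with it: -x along the panel to its free edge, z out of its outer face (up when shut).
- headshell: A small black headshell, 66 x 19 x 8 mm, bystander; origin under its middle.
- cartridge: A white cartridge, 37 x 17 x 16 mm, bystander; origin under its middle.
- loupe: A stylus loupe, a waisted cylinder 32 mm across and 32 mm tall, bystander; origin under its middle.
- hexkey: A steel hex key, L-shaped, 73 x 22 x 4 mm, bystander; origin under its middle.
Things that resemble listed ones, but are neither listed nor needed, are in the scene too. Several things have the shape of the tray; the one meant has the colours described above. Of the things shaped like the part that bears plate_mid, the dark steel one is meant.

How it is judged:
On the way:
1. the plate lies flat on the tray floor with the pins through its slots, the flap still open (z of plate_mid in the frame of tray below 0.0265 m and angle between plate_mid's own z axis and vertical below 0.06 rad and horizontal distance between plate_mid and tray below 0.02 m and value of joint flap above 0.8 rad), for 0.3 s.
At the end, for the whole second after the job is handed in: The plate lies flat in the tray over the pins (under 2.5 mm above its seated height, tilt under 0.06 rad, within 20 mm of the tray's middle), the flap is shut (below 0.025 rad), all is still, and headshell, cartridge, loupe and hex key are within 15 mm of their starts (z of plate_mid in the frame of tray below 0.0265 m and angle between plate_mid's own z axis and vertical below 0.06 rad and horizontal distance between plate_mid and tray below 0.02 m and value of joint flap below 0.025 rad and linear speed of plate below 0.02 m/s and angular speed of plate below 0.2 rad/s and distance of each of headshell, cartridge, loupe, hexkey from where it was at the start of the episode below 0.015 m); the robot touches nothing.
It fails at once if the plate is pressed or knocked against the tray, its pins or its flap with more than 15 N (contact force between plate and tray above 15 N).
It fails at once if the headshell is moved by more than 15 mm (distance of headshell from where it was at the start of the episode above 0.015 m).
It fails at once if the cartridge is moved by more than 15 mm (distance of cartridge from where it was at the start of the episode above 0.015 m).
It fails at once if the loupe is moved by more than 15 mm (distance of loupe from where it was at the start of the episode above 0.015 m).
It fails at once if the hex key is moved by more than 15 mm (distance of hexkey from where it was at the start of the episode above 0.015 m).
It also fails if it takes over 61 s, if anything falls off the work surface, if the arm or the gripper's body presses on something with over 40 N, if the wrist force passes 120 N, or if a joint passes its speed limit or range.

## Working session

There is one attempt and no reset: what is moved stays moved. The work goes in short steps, Python scripts to look and compute and a tool call to move; the robot and the scene stay as the last step left them, time stands still between calls to the robot, and variables do not carry over. Pictures are saved under pics/ and viewed, and the job is handed in when it is done.

Besides the shell and the picture viewer there is one more tool, called by a JSON object that holds its "name" and its "arguments", one argument or row to a line. move_arm: Moves the arm, as the interface text tells. Its arguments: {"type":"object","properties":{"steps":{"type":"string"},"squeeze":{"type":"number"}},"required":["steps"]}

```bash
mkdir -p pics; ls; python3 - <<'E'
from cell import arm
import cv2,numpy as np
print(arm.observe())
for n in ["scene","side","wrist"]:
    d=arm.get_image(n); cv2.imwrite(f"pics/{n}0.png",d["img"]); np.savez(f"{n}0.npz",**d)
    print(n,d["vfov"],d["cx"],d["cy"],d["extrinsics"].round(3).tolist(),[k for k in d])
E
```

```text
pics
{'clock': 0.0, 'joints': array([-1.33758929,  0.43524389,  0.02496627,  1.57407485, -0.01159662,
        1.13395186, -0.07512528]), 'dq': array([ 0.00160429,  0.00013312, -0.00017227,  0.00070764, -0.00039546,
       -0.00139489, -0.0007515 ]), 'joint_efforts': array([-1.01140125e-03, -6.67847300e+01,  9.84264202e-01, -3.14461362e+01,
       -6.07031467e-02,  4.27524280e-02,  1.86685816e-04]), 'position': array([0.20584686, 0.58961551, 0.22594049]), 'ee_rot': array([-0.95928962,  1.35078207,  0.95763665]), 'force': array([-0.54667402,  0.8149673 , -0.78517523]), 'ft_torque': array([-0.01353749,  0.0064143 , -0.02193121]), 'width': 1.0004559186479205}
scene 54.6247554165768 256.1479388545008 192.0809685314717 [[-0.142, -0.616, 0.775, 1.219], [0.99, -0.079, 0.118, 0.076], [-0.012, 0.783, 0.621, 0.59], [0.0, 0.0, 0.0, 1.0]] ['img', 'z_map', 'vfov', 'cx', 'cy', 'extrinsics']
side 47.8596499422364 260.41064721795124 189.55572101599975 [[0.989, 0.089, -0.12, 0.453], [-0.15, 0.601, -0.785, -0.849], [0.002, 0.794, 0.607, 0.677], [0.0, 0.0, 0.0, 1.0]] ['img', 'z_map', 'vfov', 'cx', 'cy', 'extrinsics']
wrist 59.286872421060686 254.90372030095932 189.34548191791322 [[0.33, -0.901, -0.281, 0.129], [0.944, 0.315, 0.099, 0.617], [-0.001, -0.298, 0.955, 0.385], [0.0, 0.0, 0.0, 1.0]] ['img', 'z_map', 'vfov', 'cx', 'cy', 'extrinsics']
```

View pics/scene0.png

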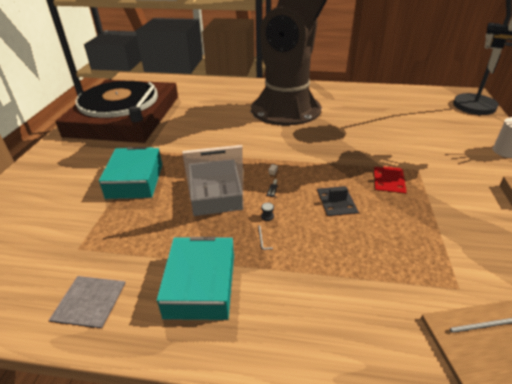

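View pics/side0.png

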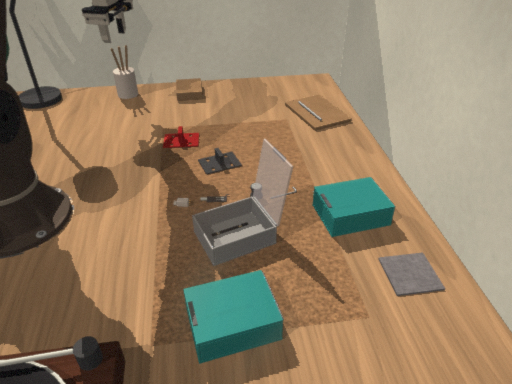

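View pics/wrist0.png

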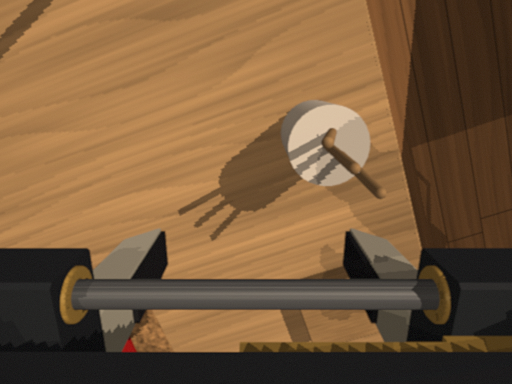

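Candidates for the plate are the dark one at scene (338,200) / side (220,160) and the red one at scene (390,180). The dark one fits. For the tray, the grey open one at scene (214,185) fits; the teal boxes at (131,173) and (198,278) do not. I'll confirm with an enlarged crop and measure.

```bash
cat > h.py <<'E'
import numpy as np,cv2
from scipy.spatial.transform import Rotation as R
def load(n): 
    d=np.load(n+".npz"); return {k:d[k] for k in d}
def f(d): return d["img"].shape[0]/2/np.tan(np.radians(float(d["vfov"]))/2)
def cloud(d):
    z=d["z_map"];h,w=z.shape;v,u=np.mgrid[:h,:w];F=f(d)
    P=np.stack([(u-d["cx"])*z/F,-(v-d["cy"])*z/F,-z],-1)
    E=d["extrinsics"]; return P@E[:3,:3].T+E[:3,3]
E
python3 - <<'E'
from h import *
a=load("scene0");b=load("side0")
cv2.imwrite("pics/c1.png",np.hstack([cv2.resize(a["img"][130:260,170:420],None,fx=3.2,fy=3.2,interpolation=2)]))
cv2.imwrite("pics/c2.png",cv2.resize(b["img"][120:270,150:320],None,fx=4,fy=4,interpolation=2))
for n,d in(("scene",a),("side",b)):
    C=cloud(d); 
    for u,v in ([(300,250),(400,250),(330,120),(120,250),(338,195),(338,208)] if n=="scene" else [(150,150),(300,300),(230,130),(220,150),(220,165)]): print(n,u,v,C[v,u].round(4))
E
```

```text
scene 300 250 [ 6.676e-01  8.460e-02 -2.000e-04]
scene 400 250 [ 0.6393  0.295  -0.0009]
scene 330 120 [0.066  0.1548 0.0005]
scene 120 250 [ 0.7184 -0.2981  0.    ]
scene 338 195 [0.5031 0.1657 0.0271]
scene 338 208 [0.5255 0.1677 0.0053]
side 150 150 [ 0.2961  0.2639 -0.0016]
side 300 300 [ 6.102e-01 -3.326e-01 -3.000e-04]
side 230 130 [ 0.539   0.3476 -0.002 ]
side 220 150 [4.988e-01 2.310e-01 2.000e-04]
side 220 165 [0.4925 0.1461 0.0049]
```

View pics/c1.png

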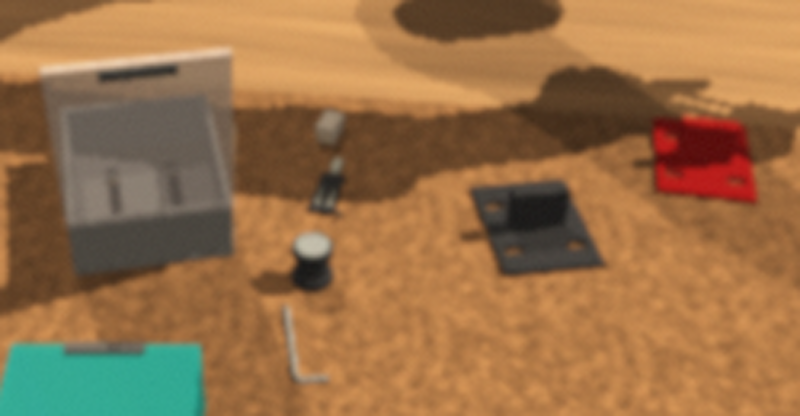

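View pics/c2.png

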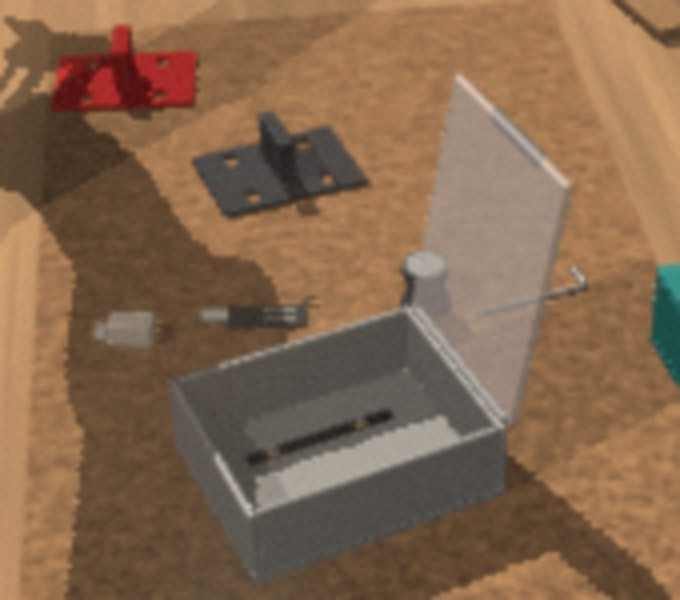

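The crop confirms both: the dark plate has a rib and four slots at crop (280,165), and the grey tray has a clear flap on its world +x side. Two dark floor grooves are visible, with light pin tops at about (265,455) and (360,425). Next I'll measure.

```bash
cat >> h.py <<'E'
def rect(P):
    r=cv2.minAreaRect((P[:,:2]*1000).astype(np.float32)); return r
E
python3 - <<'E'
from h import *
for n,box in(("scene0",(300,160,370,225)),("side0",(190,140,250,180))):
    d=load(n);C=cloud(d);x0,y0,x1,y1=box
    m=np.zeros(C.shape[:2],bool);m[y0:y1,x0:x1]=1
    img=d["img"].astype(int)
    dark=(img.max(-1)<95)&((img[...,2]-img[...,0])<25)
    P=C[m&dark&(C[...,2]>0.002)&(C[...,2]<.06)]
    top=P[P[:,2]>.030]; low=P[(P[:,2]<.007)]
    print(n,len(P),"plate",rect(low),"rib",rect(top) if len(top) else None, top.mean(0) if len(top) else None, P[:,2].max())
for n,box in(("scene0",(175,140,250,220)),("side0",(185,190,285,265))):
    d=load(n);C=cloud(d);x0,y0,x1,y1=box
    m=np.zeros(C.shape[:2],bool);m[y0:y1,x0:x1]=1
    P=C[m&(C[...,2]>.045)&(C[...,2]<.0525)]
    print(n,len(P),"tray rim",rect(P),P[:,:2].min(0),P[:,:2].max(0))
    Q=C[m&(C[...,2]>.1)]; print("flap top",len(Q),Q[:,2].max() if len(Q) else 0)
E
```

```text
scene0 700 plate ((495.5963134765625, 164.99020385742188), (100.93107604980469, 72.968017578125), 15.360688209533691) rib ((494.9529113769531, 164.14854431152344), (14.309118270874023, 38.78182601928711), 12.877973556518555) [0.49713251 0.16436097 0.03617598] 0.03967458288482939
side0 481 plate ((491.5326843261719, 163.0372772216797), (102.33999633789062, 78.58568572998047), 15.591401100158691) rib ((491.31866455078125, 162.85606384277344), (10.36965560913086, 48.13600540161133), 17.58287239074707) [0.49165889 0.15895247 0.03593478] 0.04114259295126066
scene0 38 tray rim ((577.7765502929688, -113.86958312988281), (7.498536586761475, 116.84679412841797), 18.07762336730957) [ 0.55966854 -0.16852454] [ 0.59861528 -0.05716673]
flap top 2064 0.5902645350751372
side0 558 tray rim ((503.9945983886719, -138.9183349609375), (154.49314880371094, 122.71298217773438), 18.517024993896484) [ 0.41324534 -0.21858307] [ 0.59575929 -0.06027978]
flap top 209 0.6766668960628752
```

```bash
cat >> h.py <<'E'
def go(o,x,y,z,yaw):
    """print shift in tool axes & turn to reach TCP x,y,z with jaw axis (tool z) at world yaw (deg, mod 180)"""
    M=R.from_rotvec(o["ee_rot"]).as_matrix()
    s=M.T@(np.array([x,y,z])-o["position"])
    cur=np.degrees(np.arctan2(M[1,2],M[0,2]))
    dy=(yaw-cur+90)%180-90
    print("pos",o["position"].round(4),"jaw yaw %.2f"%cur,"toolx",M[:,0].round(4)," shift",s.round(4),"turn about toolx %.4f (alt %.4f)"%(-np.radians(dy),-np.radians(dy-180*np.sign(dy))),"j7 %.2f"%o["joints"][6],"F",o["force"].round(2),"t",round(o["clock"],2),"w",round(o["width"],3))
E
python3 - <<'E'
from h import *
from cell import arm
go(arm.observe(),.494,.164,.2,105.5)
E
```

```text
pos [0.2059 0.5897 0.2262] jaw yaw 70.76 toolx [-3.0e-04 -1.1e-03 -1.0e+00]  shift [ 0.0266 -0.4123 -0.3069] turn about toolx -0.6064 (alt 2.5352) j7 -0.08 F [-0.06 -0.63  0.47] t 0.15 w 0.998
```

{"name": "move_arm", "arguments": {
  "steps": "0.003 -0.041 -0.031 -0.06 0;0.005 -0.082 -0.061 -0.12 0;0.008 -0.123 -0.092 -0.18 0;0.011 -0.164 -0.122 -0.24 0;0.013 -0.205 -0.153 -0.30 0;0.016 -0.247 -0.184 -0.36 0;0.019 -0.288 -0.214 -0.42 0;0.022 -0.329 -0.245 -0.48 0;0.024 -0.370 -0.276 -0.54 0;0.0266 -0.4123 -0.3069 -0.606 0",
  "squeeze": 15
}}

```text
clock: 0.98
position: [0.4398, 0.2435, 0.2049]
ee_rot: [-1.407, 1.067, 1.407]
force: [1.6, 0.5, 0.7]
width: 1.003
```

```bash
python3 - <<'E'
from h import *
from cell import arm
go(arm.observe(),.494,.164,.2,105.5)
E
```

```text
pos [0.4398 0.2435 0.2049] jaw yaw 105.65 toolx [ 1.e-04  1.e-04 -1.e+00]  shift [ 0.0049 -0.0308 -0.0912] turn about toolx 0.0026 (alt -3.1390) j7 1.25 F [1.55 0.46 0.68] t 0.98 w 1.003
```

{"name": "move_arm", "arguments": {
  "steps": "0.005 -0.015 -0.04 0 0;0.005 -0.030 -0.080 0 0;0.005 -0.031 -0.091 0 0;0.005 -0.031 -0.091 0 0"
}}

```text
clock: 1.32
position: [0.4952, 0.161, 0.1997]
ee_rot: [-1.402, 1.075, 1.399]
force: [0.3, -0.1, -0.3]
width: 1.002
```

```bash
python3 - <<'E'
from h import *
from cell import arm
d=arm.get_image("wrist"); cv2.imwrite("pics/w1.png",d["img"]); np.savez("w1.npz",**d)
go(arm.observe(),.494,.164,.2,105.5)
E
```

```text
pos [0.4939 0.1639 0.1997] jaw yaw 105.22 toolx [-3.e-04 -7.e-04 -1.e+00]  shift [-0.0003 -0.0001  0.0001] turn about toolx -0.0048 (alt 3.1368) j7 1.45 F [-0.6   1.03 -0.98] t 1.37 w 0.997
```

View pics/w1.png

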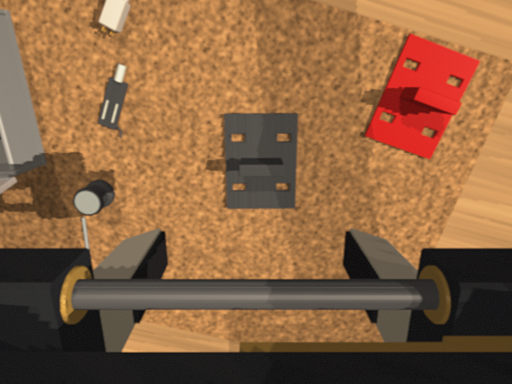

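The wrist view shows the plate at (260,160) with its rib horizontal and its slots at (237,138), (283,138), (238,186) and (282,186). I'll refine with the arm settled.

```bash
cat >> h.py <<'E'
def ray(d,uv,z):
    uv=np.atleast_2d(uv).astype(float);F=f(d);E=d["extrinsics"]
    D=np.c_[(uv[:,0]-d["cx"])/F,-(uv[:,1]-d["cy"])/F,-np.ones(len(uv))]@E[:3,:3].T
    return E[:3,3]+D*((z-E[2,3])/D[:,2])[:,None]
E
python3 - <<'E'
from h import *
from cell import arm
d=arm.get_image("wrist"); np.savez("w2.npz",**d)
img=d["img"].astype(int);C=cloud(d)
m=((img.max(-1)<110)&(abs(img[...,2]-img[...,0])<22)).astype(np.uint8)
mm=np.zeros_like(m);mm[100:222,210:312]=m[100:222,210:312]
mm=mm*(C[...,2]>.0015)
cs,_=cv2.findContours(mm,0,2);c=max(cs,key=cv2.contourArea)
print(cv2.minAreaRect(c))
W=ray(d,c[:,0,:],.004); r=rect(W);print("plate",r)
# slots
inner=((mm==0)).astype(np.uint8)
fill=np.zeros_like(mm);cv2.drawContours(fill,[c],-1,1,-1)
h=(fill==1)&(mm==0)
n,l,s,ce=cv2.connectedComponentsWithStats(h.astype(np.uint8))
S=[ray(d,ce[i],.004)[0] for i in range(1,n) if s[i,4]>40]
print([s[i,4] for i in range(1,n)],np.round(S,4),np.mean(S,0))
P=C[(mm==1)&(C[...,2]>.033)];print("rib",len(P),rect(P),P.mean(0),C[...,2][mm==1].max())
P=C[(mm==1)&(C[...,2]<.008)];print("depth plate",rect(P),np.median(P[:,2]))
go(arm.observe(),.494,.164,.2,105.5)
E
```

```text
((257.5, 160.5), (93.0, 71.0), 90.0)
plate ((491.76324462890625, 166.3253631591797), (101.84294891357422, 74.65141296386719), 15.209692001342773)
[np.int32(128), np.int32(117), np.int32(107), np.int32(106)] [[0.4727 0.1359 0.004 ]
 [0.4602 0.1819 0.004 ]
 [0.5242 0.1504 0.004 ]
 [0.5117 0.196  0.004 ]] [0.49219861 0.16603659 0.004     ]
rib 592 ((455.98687744140625, 156.5681610107422), (86.31649017333984, 43.30625534057617), 14.797624588012695) [0.48855731 0.16499217 0.05169212] 0.3582781843511329
depth plate ((491.8537902832031, 166.413330078125), (102.2899398803711, 74.67613983154297), 15.283241271972656) 0.0045551518965028515
pos [0.4931 0.1658 0.1998] jaw yaw 105.40 toolx [-7.e-04  1.e-04 -1.e+00]  shift [-0.0002 -0.0004 -0.002 ] turn about toolx -0.0018 (alt 3.1398) j7 1.45 F [-0.41  0.48  0.34] t 1.42 w 0.998
```

```bash
python3 - <<'E'
from h import *
from cell import arm
go(arm.observe(),.4925,.1655,.010,105.25)
E
```

```text
pos [0.4931 0.1658 0.1998] jaw yaw 105.40 toolx [-7.e-04  1.e-04 -1.e+00]  shift [ 0.1898  0.0005 -0.0002] turn about toolx 0.0026 (alt -3.1390) j7 1.45 F [-0.41  0.48  0.34] t 1.42 w 0.998
```

{"name": "move_arm", "arguments": {
  "steps": "0.035 0 0 0 0;0.07 0 0 0 0;0.105 0 0 0 0;0.14 0 0 0 0;0.160 0 0 0 0;0.170 0 0 0 0;0.175 0 0 0 0;0.175 0 0 0 0"
}}

```text
clock: 2.08
position: [0.4928, 0.1671, 0.0247]
ee_rot: [-1.406, 1.069, 1.407]
force: [-0.3, 0.9, 0.1]
width: 0.999
```

```bash
python3 - <<'E'
from h import *
from cell import arm
d=arm.get_image("wrist"); cv2.imwrite("pics/w3.png",d["img"])
d=arm.get_image("side"); cv2.imwrite("pics/s3.png",cv2.resize(d["img"][90:220,140:300],None,fx=4,fy=4,interpolation=2))
go(arm.observe(),.4925,.1655,.010,105.25)
E
```

```text
pos [0.4939 0.167  0.0261] jaw yaw 105.52 toolx [ 0.0015  0.001  -1.    ]  shift [ 0.0161  0.0018 -0.001 ] turn about toolx 0.0047 (alt -3.1369) j7 1.48 F [-0.19  0.21 -0.45] t 2.18 w 1.003
```

View pics/w3.png

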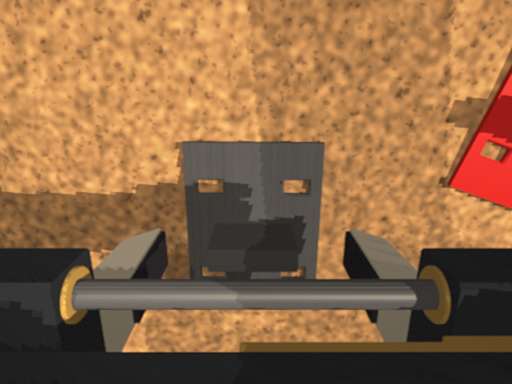

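View pics/s3.png

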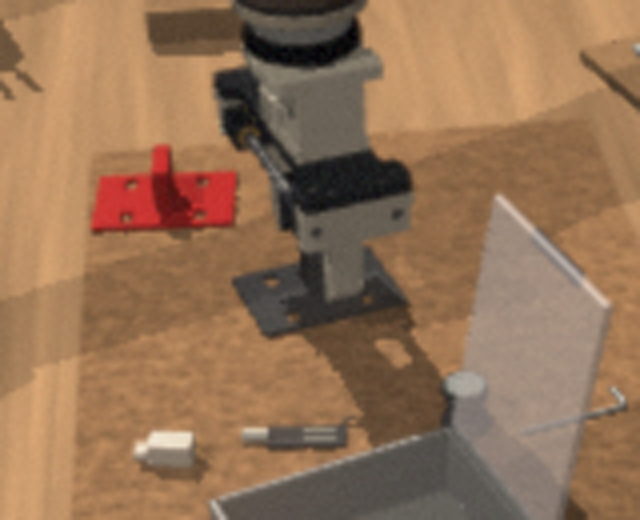

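{"name": "move_arm", "arguments": {
  "steps": "0.008 0.001 0 0 0;0.015 0.001 0 0 0;0.015 0.001 0 0 60;0.015 0.001 0 0 120;0.015 0.001 0 0 160;0.015 0.001 0 0 160;0.015 0.001 0 0 160;0.015 0.001 0 0 160",
  "squeeze": 14
}}

```text
clock: 2.85
position: [0.4925, 0.1658, 0.0102]
ee_rot: [-1.405, 1.069, 1.405]
force: [0.6, -1.2, 0.2]
width: 0.612
```

```bash
python3 - <<'E'
from h import *
from cell import arm
go(arm.observe(),.4925,.1655,.010,105.25)
d=arm.get_image("wrist"); cv2.imwrite("pics/w4.png",d["img"])
E
```

```text
pos [0.4925 0.1658 0.0102] jaw yaw 105.47 toolx [ 3.e-04  2.e-04 -1.e+00]  shift [ 0.0002  0.     -0.0003] turn about toolx 0.0039 (alt -3.1377) j7 1.48 F [ 0.63 -1.23  0.21] t 2.85 w 0.612
```

View pics/w4.png

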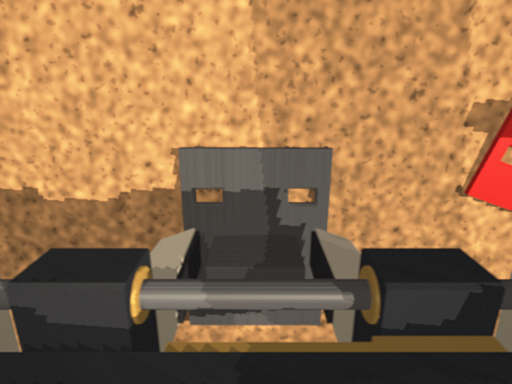

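The fingers are still closing at width 0.61, and the target is 44 mm (about 0.48). I'll close on.

{"name": "move_arm", "arguments": {
  "steps": "0 0 0 0 200;0 0 0 0 230;0 0 0 0 255;0 0 0 0 255;0 0 0 0 255"
}}

```text
clock: 3.32
position: [0.4924, 0.1658, 0.0101]
ee_rot: [-1.405, 1.069, 1.405]
force: [-0.2, -0.3, 0.6]
width: 0.477
```

{"name": "move_arm", "arguments": {
  "steps": "-0.005 0 0 0 255;-0.02 0 0 0 255;-0.05 0 0 0 255;-0.085 0 0 0 255;-0.12 0 0 0 255;-0.15 0 0 0 255;-0.15 0 0 0 255;-0.15 0 0 0 255"
}}

```text
clock: 3.98
position: [0.4933, 0.1662, 0.1618]
ee_rot: [-1.406, 1.065, 1.403]
force: [-1.1, -0.8, -2.1]
width: 0.477
```

```bash
python3 - <<'E'
from h import *
from cell import arm
go(arm.observe(),.504,-.139,.16,108.5)
d=arm.get_image("wrist"); cv2.imwrite("pics/w5.png",d["img"])
d=load("side0");C=cloud(d)
m=np.zeros(C.shape[:2],bool);m[185:265,185:290]=1
# flap points & tray floor
P=C[m&(C[...,2]>.045)&(C[...,2]<.0525)]
cv2.imwrite("pics/c3.png",cv2.resize(load("side0")["img"][190:265,185:290],None,fx=7,fy=7,interpolation=2))
E
```

```text
pos [0.4933 0.1662 0.1618] jaw yaw 105.48 toolx [ 0.0035  0.0018 -1.    ]  shift [ 0.0013  0.0711 -0.297 ] turn about toolx -0.0528 (alt 3.0888) j7 1.46 F [-1.06 -0.79 -2.14] t 3.98 w 0.477
```

View pics/w5.png

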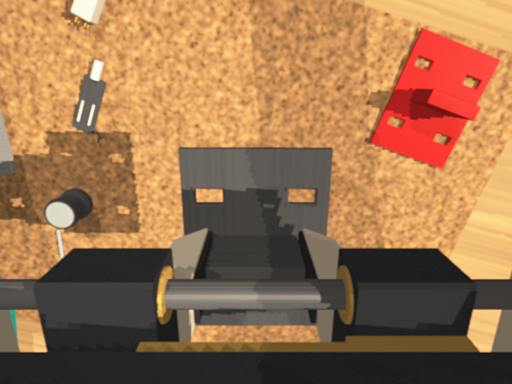

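View pics/c3.png

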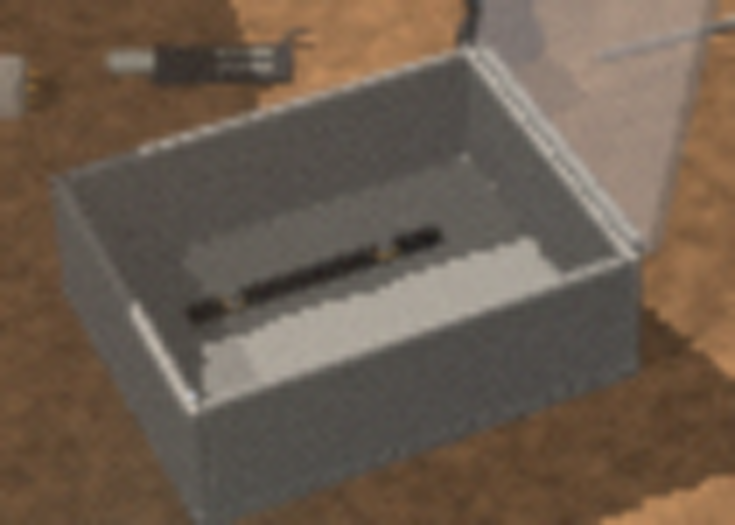

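```bash
python3 - <<'E'
from h import *
from cell import arm
go(arm.observe(),.585,-.112,.27,108.5)
E
```

```text
pos [0.4922 0.1658 0.1603] jaw yaw 105.48 toolx [ 8.e-04  5.e-04 -1.e+00]  shift [-0.1098 -0.0153 -0.2925] turn about toolx -0.0527 (alt 3.0889) j7 1.46 F [-0.93 -0.14 -1.06] t 4.03 w 0.48
```

{"name": "move_arm", "arguments": {
  "steps": "-0.035 0 -0.01 0 255;-0.07 -0.003 -0.03 0 255;-0.095 -0.006 -0.06 -0.01 255;-0.11 -0.008 -0.095 -0.02 255;-0.11 -0.01 -0.135 -0.03 255;-0.11 -0.012 -0.175 -0.04 255;-0.11 -0.014 -0.215 -0.053 255;-0.11 -0.0153 -0.25 -0.053 255;-0.11 -0.0153 -0.28 -0.053 255;-0.11 -0.0153 -0.2925 -0.053 255"
}}

```text
clock: 4.87
position: [0.5844, -0.1176, 0.2678]
ee_rot: [-1.439, 1.046, 1.441]
force: [-0.3, -0.8, -2.0]
width: 0.479
```

{"name": "move_arm", "arguments": {
  "steps": "0 0 0 0 255;0 0 0 0 255;0 0 0 0 255"
}}

```text
clock: 5.12
position: [0.5846, -0.1101, 0.2688]
ee_rot: [-1.442, 1.038, 1.447]
force: [0.2, 0.5, -0.3]
width: 0.479
```

```bash
python3 - <<'E'
from h import *
from cell import arm
go(arm.observe(),.585,-.112,.27,108.5)
d=arm.get_image("wrist"); cv2.imwrite("pics/w6.png",d["img"]); np.savez("w6.npz",**d)
E
```

```text
pos [ 0.5846 -0.1101  0.2688] jaw yaw 108.62 toolx [-0.0021  0.0013 -1.    ]  shift [-0.0012  0.0002 -0.0019] turn about toolx 0.0020 (alt -3.1396) j7 2.08 F [ 0.23  0.51 -0.32] t 5.12 w 0.479
```

View pics/w6.png

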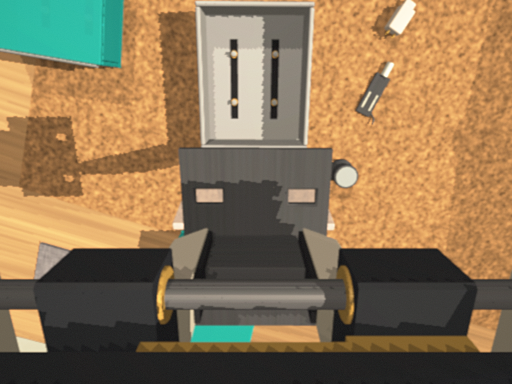

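The wrist view shows the four pins at about (234,55), (275,55), (234,102) and (274,102) in the floor grooves, and the rim corners at about (197,4), (313,4), (307,146) and (203,146). I'll cast these as rays.

```bash
python3 - <<'E'
from h import *
d=load("w6")
cv2.imwrite("pics/w6c.png",cv2.resize(d["img"][0:156,185:325],None,fx=3.8,fy=3.8,interpolation=2)) 
E
```

```text
(no output)
```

View pics/w6c.png

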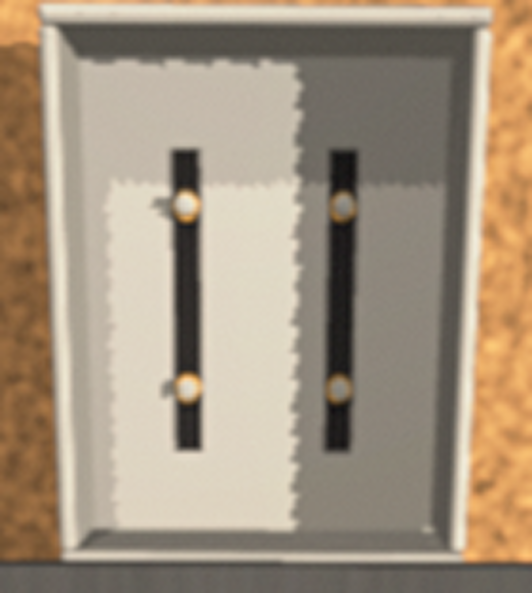

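```bash
python3 - <<'E'
from h import *
d=load("w6")
s=lambda L:np.array(L)/3.8+np.array([185,0])-0.37
pins=s([(186,205),(342,206),(188,387),(340,388)])
rim=s([(41,6),(490,8),(463,561),(65,561)])
gr=s([(185,150),(343,150),(188,451),(337,451)])
inn=s([(80,60),(452,58),(432,530),(112,530)])
Pp=ray(d,pins,.012);Rr=ray(d,rim,.050);G=ray(d,gr,.005);I=ray(d,inn,.005)
for n,q in(("pins",Pp),("rim",Rr),("groove",G),("floor",I)):
    print(n,q[:,:2].round(4).tolist(),"mean",q[:,:2].mean(0).round(4))
# axis
ax=(Rr[1]+Rr[2]-0*Rr[0])
x=(Rr[2]+Rr[3]-Rr[0]-Rr[1])[:2];x/=np.linalg.norm(x);print("tray yaw",np.degrees(np.arctan2(x[1],x[0])))
px=(Pp[2]+Pp[3]-Pp[0]-Pp[1])[:2];print("pin yaw",np.degrees(np.arctan2(px[1],px[0])),np.linalg.norm(px)/2)
gx=(G[2]+G[3]-G[0]-G[1])[:2];print("groove yaw",np.degrees(np.arctan2(gx[1],gx[0])))
c=Rr[:,:2].mean(0)
X=x;Y=np.array([-x[1],x[0]])
for n,q in(("pins",Pp),("rim",Rr),("groove",G),("floor",I)): print(n,((q[:,:2]-c)@np.c_[X,Y]*1000).round(1).tolist(),((q[:,:2].mean(0)-c)@np.c_[X,Y]*1000).round(2))
# slots of held plate, z approx .27-.010+.004
C=cloud(d); print(C[195,205],C[165,255],C[195,300]); 
E
```

```text
pins [[0.4827, -0.169], [0.468, -0.1243], [0.5333, -0.1524], [0.5183, -0.1071]] mean [ 0.5006 -0.1382]
rim [[0.4507, -0.2167], [0.4135, -0.1047], [0.5526, -0.0584], [0.5902, -0.1704]] mean [ 0.5018 -0.1376]
groove [[0.4676, -0.1745], [0.4523, -0.1291], [0.5528, -0.1466], [0.5375, -0.1009]] mean [ 0.5026 -0.1378]
floor [[0.4541, -0.2115], [0.4183, -0.1068], [0.5516, -0.0626], [0.5852, -0.1626]] mean [ 0.5023 -0.1359]
tray yaw 18.39812019788682
pin yaw 18.55699158944177 0.05319354002722002
groove yaw 18.246388048752056
pins [[-28.0, -23.8], [-27.9, 23.2], [25.2, -24.0], [25.4, 23.7]] [-1.31 -0.22]
rim [[-73.4, -59.0], [-73.4, 59.0], [73.2, 59.1], [73.6, -59.1]] [0. 0.]
groove [[-44.0, -24.3], [-44.2, 23.6], [45.6, -24.7], [45.5, 23.5]] [ 0.7  -0.46]
floor [[-68.6, -55.1], [-69.5, 55.5], [71.0, 55.4], [71.3, -50.1]] [1.05 1.4 ]
[ 0.60522757 -0.14688858  0.15614   ] [ 0.54332321 -0.1233603   0.26408041] [ 0.57982516 -0.07047783  0.15542999]
```

```bash
python3 - <<'E'
from h import *
d=load("w6")
from cell import arm
o=arm.observe()
img=d["img"]
# far slots: light holes, upsampled bounding
g=img[180:212,190:325].astype(int); m=(g.min(-1)>110).astype(np.uint8)
n,l,s,ce=cv2.connectedComponentsWithStats(m)
c=[ce[i]+[190,180] for i in range(1,n) if s[i,4]>60];print(c,[s[i].tolist() for i in range(1,n) if s[i,4]>60])
z=o["position"][2]-.0101+.004
S=ray(d,c,z)
M=R.from_rotvec(o["ee_rot"]).as_matrix()
print("slots tool",((S-o["position"])@M*1000).round(2))
E5=ray(d,[(255,147.5)],z); print("edge tool",((E5-o["position"])@M*1000).round(2), M[:,1].round(3))
go(o,.5006,-.1382,.10,108.4)
E
```

```text
[array([209.15249267, 194.97067449]), array([300.96264368, 195.01724138])] [[6, 9, 27, 13, 341], [98, 9, 27, 13, 348]]
slots tool [[  6.09  27.66 -23.06]
 [  6.17  27.55  24.02]]
edge tool [[ 6.15 52.17  0.46]] [-0.947 -0.32   0.001]
pos [ 0.5848 -0.1099  0.2692] jaw yaw 108.66 toolx [-0.0014  0.0012 -1.    ]  shift [ 0.1693  0.0887 -0.0002] turn about toolx 0.0045 (alt -3.1371) j7 2.08 F [-0.05  0.2  -0.76] t 5.17 w 0.48
```

{"name": "move_arm", "arguments": {
  "steps": "0 0.04 0 0.004 255;0 0.08 0 0.004 255;0 0.0887 0 0.004 255;0.035 0.0887 0 0.004 255;0.07 0.0887 0 0.004 255;0.105 0.0887 0 0.004 255;0.14 0.0887 0 0.004 255;0.165 0.0887 0 0.004 255;0.169 0.0887 0 0.004 255;0.169 0.0887 0 0.004 255"
}}

```text
clock: 6.0
position: [0.5, -0.1388, 0.1]
ee_rot: [-1.439, 1.041, 1.444]
force: [0.4, -0.3, -0.6]
width: 0.479
```

{"name": "move_arm", "arguments": {
  "steps": "0 0 0 0 255;0 0 0 0 255"
}}

```text
clock: 6.17
position: [0.5025, -0.1401, 0.1028]
ee_rot: [-1.443, 1.039, 1.438]
force: [0.8, 0.9, -0.6]
width: 0.477
```

```bash
python3 - <<'E'
from h import *
from cell import arm
go(arm.observe(),.5010,-.1381,.05,108.4)
d=arm.get_image("side"); cv2.imwrite("pics/s7.png",cv2.resize(d["img"][120:270,150:320],None,fx=4,fy=4,interpolation=2))
go(arm.observe(),.5010,-.1381,.05,108.4)
E
```

```text
pos [ 0.5025 -0.1401  0.1028] jaw yaw 108.32 toolx [ 3.1e-03 -3.0e-04 -1.0e+00]  shift [0.0528 0.0009 0.0024] turn about toolx -0.0014 (alt 3.1402) j7 2.19 F [ 0.79  0.92 -0.65] t 6.17 w 0.477
pos [ 0.5024 -0.1402  0.1028] jaw yaw 108.31 toolx [ 3.3e-03 -3.0e-04 -1.0e+00]  shift [0.0528 0.0008 0.0025] turn about toolx -0.0016 (alt 3.1400) j7 2.19 F [ 0.    0.15 -0.76] t 6.22 w 0.48
```

View pics/s7.png

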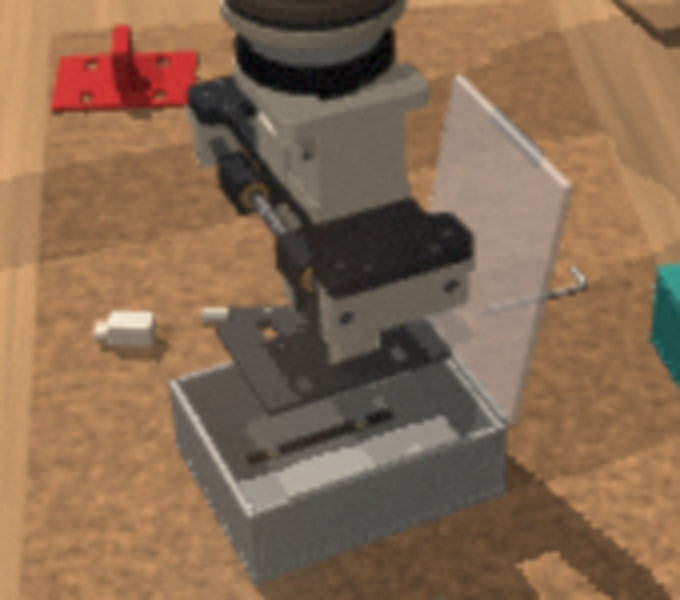

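{"name": "move_arm", "arguments": {
  "steps": "0.02 0.001 0.002 0 255;0.035 0.001 0.002 0 255;0.045 0.001 0.002 0 255;0.053 0.001 0.002 0 255;0.058 0.001 0.002 0 255;0.06 0.001 0.002 0 255;0.06 0.001 0.002 0 255;0.06 0.001 0.002 0 255;0.06 0.001 0.002 0 255",
  "squeeze": 8
}}

```text
clock: 6.97
position: [0.4998, -0.1388, 0.0415]
ee_rot: [-1.441, 1.041, 1.439]
force: [-0.4, -0.1, -0.2]
width: 0.478
```

```bash
python3 - <<'E'
from h import *
from cell import arm
go(arm.observe(),.5010,-.1381,.03,108.4)
E
```

```text
pos [ 0.4998 -0.1388  0.0415] jaw yaw 108.28 toolx [ 9.e-04 -1.e-04 -1.e+00]  shift [ 0.0115 -0.0013  0.0003] turn about toolx -0.0021 (alt 3.1395) j7 2.22 F [-0.43 -0.06 -0.23] t 6.97 w 0.478
```

{"name": "move_arm", "arguments": {
  "steps": "0.003 -0.001 0 -0.001 255;0.006 -0.001 0 -0.002 255;0.008 -0.001 0 -0.002 255;0.010 -0.001 0 -0.002 255;0.0115 -0.001 0 -0.002 255;0.0125 -0.001 0 -0.002 255;0.013 -0.001 0 -0.002 255;0.013 -0.001 0 -0.002 255;0.013 -0.001 0 -0.002 255;0.013 -0.001 0 -0.002 255"
}}

```text
clock: 7.8
position: [0.5005, -0.1384, 0.0281]
ee_rot: [-1.442, 1.04, 1.441]
force: [0.4, 0.3, -0.7]
width: 0.479
```

```bash
python3 - <<'E'
from h import *
from cell import arm
go(arm.observe(),.5010,-.1381,.022,108.4)
E
```

```text
pos [ 0.5005 -0.1384  0.0281] jaw yaw 108.40 toolx [ 2.e-04 -0.e+00 -1.e+00]  shift [ 0.0061 -0.0006  0.0001] turn about toolx -0.0001 (alt 3.1415) j7 2.22 F [ 0.39  0.33 -0.67] t 7.8 w 0.479
```

Now a slow descent of 0.4 mm/row (about 5 mm/s).

{"name": "move_arm", "arguments": {
  "steps": "0.0004 -0.0005 0 0 255;0.0008 -0.0005 0 0 255;0.0012 -0.0005 0 0 255;0.0016 -0.0005 0 0 255;0.002 -0.0005 0 0 255;0.0024 -0.0005 0 0 255;0.0028 -0.0005 0 0 255;0.0032 -0.0005 0 0 255;0.0036 -0.0005 0 0 255;0.004 -0.0005 0 0 255"
}}

```text
clock: 8.63
position: [0.5008, -0.1382, 0.0239]
ee_rot: [-1.442, 1.04, 1.442]
force: [-0.6, -0.0, -0.8]
width: 0.48
```

{"name": "move_arm", "arguments": {
  "steps": "0.0004 0 0 0 255;0.0008 0 0 0 255;0.0012 0 0 0 255"
}}

```text
clock: 8.88
position: [0.5009, -0.1382, 0.0227]
ee_rot: [-1.442, 1.04, 1.442]
force: [0.2, 0.1, -0.6]
width: 0.479
```

{"name": "move_arm", "arguments": {
  "steps": "0.0003 0 0 0 255;0.0006 0 0 0 255;0.0009 0 0 0 255"
}}

```text
clock: 9.13
position: [0.5009, -0.1382, 0.0219]
ee_rot: [-1.442, 1.04, 1.442]
force: [0.2, -0.2, -0.5]
width: 0.481
```

{"name": "move_arm", "arguments": {
  "steps": "0.0003 0 0 0 255;0.0006 0 0 0 255"
}}

```text
clock: 9.3
position: [0.5009, -0.1382, 0.0213]
ee_rot: [-1.442, 1.04, 1.442]
force: [-0.3, -0.2, -0.5]
width: 0.481
```

{"name": "move_arm", "arguments": {
  "steps": "0.0003 0 0 0 255;0.0006 0 0 0 255"
}}

```text
clock: 9.47
position: [0.5009, -0.1382, 0.0207]
ee_rot: [-1.442, 1.04, 1.442]
force: [-0.8, 0.9, -1.4]
width: 0.474
```

{"name": "move_arm", "arguments": {
  "steps": "0.0003 0 0 0 255;0.0006 0 0 0 255"
}}

```text
clock: 9.63
position: [0.5008, -0.1382, 0.02]
ee_rot: [-1.442, 1.04, 1.442]
force: [0.1, -0.4, -0.7]
width: 0.48
```

{"name": "move_arm", "arguments": {
  "steps": "0.0003 0 0 0 255;0.0006 0 0 0 255"
}}

```text
clock: 9.8
position: [0.5009, -0.1382, 0.0195]
ee_rot: [-1.442, 1.04, 1.442]
force: [-0.0, 0.2, -1.5]
width: 0.483
```

{"name": "move_arm", "arguments": {
  "steps": "0.0004 0 0 0 255;0.0008 0 0 0 255;0.0012 0 0 0 255"
}}

```text
clock: 10.05
position: [0.5008, -0.1381, 0.0182]
ee_rot: [-1.442, 1.04, 1.442]
force: [-0.1, -0.2, -0.8]
width: 0.478
```

{"name": "move_arm", "arguments": {
  "steps": "0.0003 0 0 0 255;0.0006 0 0 0 255;0.0009 0 0 0 255"
}}

```text
clock: 10.3
position: [0.5009, -0.1382, 0.0173]
ee_rot: [-1.442, 1.04, 1.442]
force: [-0.7, 0.1, -1.2]
width: 0.481
```

```bash
python3 - <<'E'
from h import *
from cell import arm
go(arm.observe(),.5010,-.1381,.0151,108.4)
d=arm.get_image("side"); cv2.imwrite("pics/s8.png",cv2.resize(d["img"][170:270,180:290],None,fx=6,fy=6,interpolation=2))
d=arm.get_image("wrist"); cv2.imwrite("pics/w8.png",d["img"]);np.savez("w8.npz",**d)
E
```

```text
pos [ 0.5009 -0.1382  0.0173] jaw yaw 108.40 toolx [ 0.  0. -1.]  shift [ 0.0022 -0.0002  0.    ] turn about toolx -0.0000 (alt 3.1416) j7 2.23 F [-0.67  0.09 -1.18] t 10.3 w 0.481
```

View pics/s8.png

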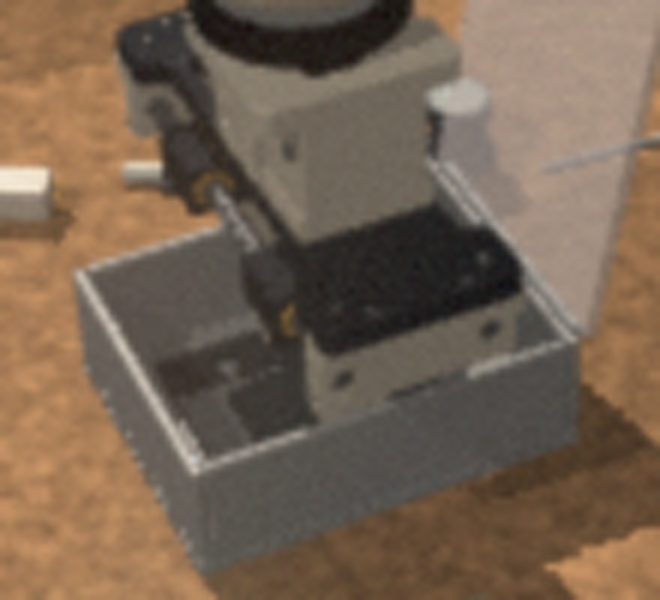

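View pics/w8.png

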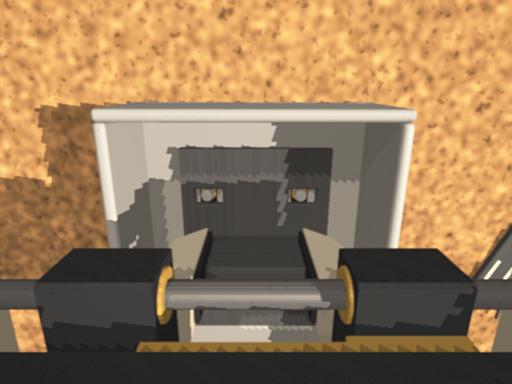

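The pins show inside the slots at wrist (209,195) and (301,195), with no force felt. I'll lower the last 2 mm slowly.

{"name": "move_arm", "arguments": {
  "steps": "0.0003 0 0 0 255;0.0006 0 0 0 255;0.0009 0 0 0 255;0.0012 0 0 0 255;0.0015 0 0 0 255"
}}

```text
clock: 10.82
position: [0.5009, -0.1381, 0.0159]
ee_rot: [-1.442, 1.04, 1.442]
force: [0.1, -0.4, -1.0]
width: 0.482
```

{"name": "move_arm", "arguments": {
  "steps": "0.0002 0 0 0 255;0.0004 0 0 0 255"
}}

```text
clock: 10.98
position: [0.5008, -0.1382, 0.0154]
ee_rot: [-1.442, 1.04, 1.442]
force: [-0.8, 1.1, -0.8]
width: 0.474
```

{"name": "move_arm", "arguments": {
  "steps": "0.0002 0 0 0 255;0.0003 0 0 0 255"
}}

```text
clock: 11.15
position: [0.5008, -0.1382, 0.0152]
ee_rot: [-1.442, 1.04, 1.442]
force: [-0.4, -0.3, -0.7]
width: 0.474
```

{"name": "move_arm", "arguments": {
  "steps": "0.0002 0 0 0 255;0.0003 0 0 0 255"
}}

```text
clock: 11.32
position: [0.5009, -0.1381, 0.0151]
ee_rot: [-1.442, 1.04, 1.442]
force: [-1.7, 0.7, 5.0]
width: 0.479
```

{"name": "move_arm", "arguments": {
  "steps": "0.0001 0 0 0 255;0.0002 0 0 0 255"
}}

```text
clock: 11.48
position: [0.5009, -0.1381, 0.015]
ee_rot: [-1.442, 1.04, 1.442]
force: [-2.8, 0.5, 9.0]
width: 0.48
```

{"name": "move_arm", "arguments": {
  "steps": "0.0001 0 0 0 255;0.0002 0 0 0 255"
}}

```text
clock: 11.65
position: [0.5009, -0.1381, 0.015]
ee_rot: [-1.442, 1.039, 1.441]
force: [-2.3, 0.5, 11.0]
width: 0.48
```

It touched down at 0.0151, as predicted for seated. Force went a bit higher than I wanted, so I'm backing off at once and then opening partly (the backs must clear the tray walls).

{"name": "move_arm", "arguments": {
  "steps": "-0.0002 0 0 0 255;-0.0004 0 0 0 255"
}}

```text
clock: 11.82
position: [0.5008, -0.1381, 0.015]
ee_rot: [-1.442, 1.04, 1.442]
force: [-0.9, -0.8, 0.7]
width: 0.482
```

{"name": "move_arm", "arguments": {
  "steps": "0 0 0 0 130;0 0 0 0 115;0 0 0 0 105;0 0 0 0 95;0 0 0 0 95;0 0 0 0 95;0 0 0 0 95"
}}

```text
clock: 12.4
position: [0.5009, -0.1381, 0.0148]
ee_rot: [-1.442, 1.04, 1.442]
force: [0.2, 0.3, 0.3]
width: 0.629
```

```bash
python3 - <<'E'
from h import *
from cell import arm
go(arm.observe(),.5010,-.1381,.0151,108.4)
d=arm.get_image("wrist"); cv2.imwrite("pics/w9.png",d["img"]);np.savez("w9.npz",**d)
E
```

```text
pos [ 0.5009 -0.1381  0.0148] jaw yaw 108.40 toolx [-0.e+00  1.e-04 -1.e+00]  shift [-0.0003 -0.0001 -0.    ] turn about toolx 0.0000 (alt -3.1416) j7 2.23 F [0.23 0.26 0.31] t 12.4 w 0.629
```

View pics/w9.png

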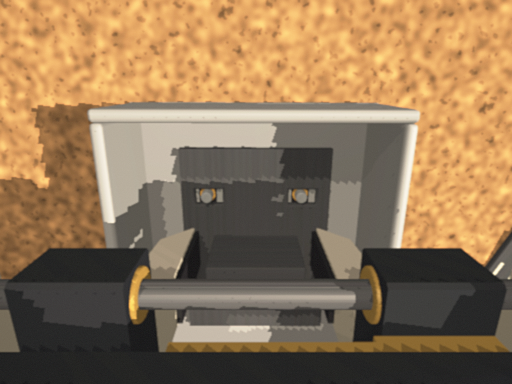

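The rib is free between the opened pads and the plate lies at the floor. I'll lift straight out.

{"name": "move_arm", "arguments": {
  "steps": "-0.005 0 0 0 95;-0.015 0 0 0 95;-0.03 0 0 0 95;-0.055 0 0 0 95;-0.09 0 0 0 95;-0.125 0 0 0 95;-0.16 0 0 0 95;-0.195 0 0 0 95;-0.23 0 0 0 95;-0.25 0 0 0 95"
}}

```text
clock: 13.28
position: [0.5016, -0.1387, 0.27]
ee_rot: [-1.445, 1.037, 1.437]
force: [0.7, -0.4, 0.1]
width: 0.63
```

{"name": "move_arm", "arguments": {
  "steps": "0 0 0 0 180;0 0 0 0 255;0 0 0 0 255;0 0 0 0 255"
}}

```text
clock: 13.62
position: [0.5, -0.138, 0.264]
ee_rot: [-1.44, 1.041, 1.443]
force: [-1.4, 0.3, -0.9]
width: 0.389
```

```bash
python3 - <<'E'
from h import *
from cell import arm
go(arm.observe(),.67,-.082,.28,108.4)
d=arm.get_image("wrist"); cv2.imwrite("pics/w10.png",d["img"]);np.savez("w10.npz",**d)
d=arm.get_image("side"); cv2.imwrite("pics/s10.png",cv2.resize(d["img"][120:270,150:320],None,fx=4,fy=4,interpolation=2));np.savez("s10.npz",**d)
C=cloud(d)
b=load("side0");Cb=cloud(b)
# flap edges: corners from crop c2: top (460,75),(570,185), bottom hinge(410,312),(510,420)
for u,v in [(460,80),(565,188),(515,130),(500,200),(470,180)]:
    print(u,v,Cb[120+v//4,150+u//4].round(3))
E
```

```text
pos [ 0.5   -0.138  0.264] jaw yaw 108.40 toolx [-2.e-03  3.e-04 -1.e+00]  shift [-0.0164 -0.1789 -0.0005] turn about toolx -0.0000 (alt 3.1416) j7 2.13 F [-1.38  0.34 -0.93] t 13.62 w 0.389
460 80 [ 0.584 -0.057  0.197]
565 188 [ 0.619 -0.162  0.194]
515 130 [ 0.603 -0.107  0.196]
500 200 [ 0.596 -0.117  0.158]
470 180 [ 0.584 -0.086  0.151]
```

View pics/w10.png

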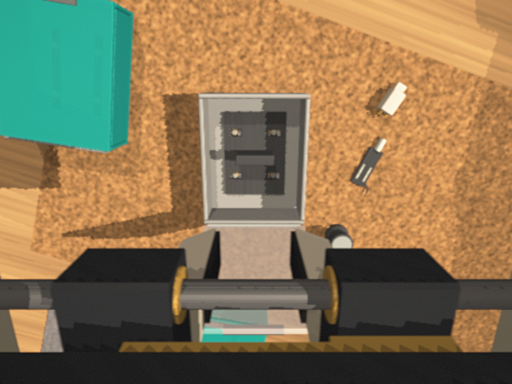

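View pics/s10.png

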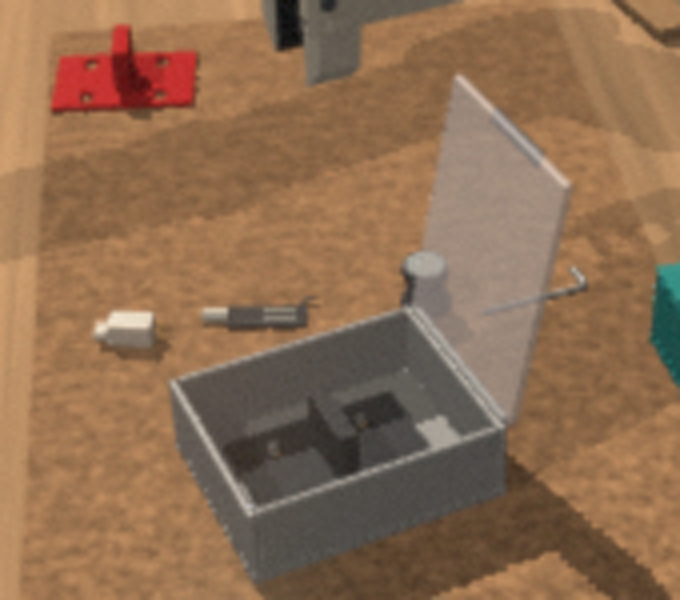

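The plate is seated, with pins visible in all slots at wrist (236,132), (275,132), (236,175) and (274,175). Next I'll check the rib height, then move behind the flap, whose top edge is at about (0.603,-0.107,0.196), an angle of about 1.78.

```bash
python3 - <<'E'
from h import *
d=load("w10");C=cloud(d)
print("rib top",np.median(C[156:162,242:270,2]),"plate",np.median(C[142:148,228:282,2]),np.median(C[180:190,232:276,2]),"L/R",np.median(C[120:190,226:230,2]),np.median(C[120:190,280:284,2]),"floor",np.median(C[120:180,212:219,2]))
E
```

```text
rib top 0.04355435453483433 plate 0.009609802018815228 0.009629607785998473 L/R 0.009444662204849213 0.009546367287672552 floor 0.005576418339797856
```

{"name": "move_arm", "arguments": {
  "steps": "0 -0.035 0 0 255;0 -0.07 0 0 255;0 -0.105 0 0 255;0 -0.135 0 0 255;0 -0.15 0 0 255;0.03 -0.15 0 0 255;0.065 -0.15 0 0 255;0.09 -0.15 0 0 255;0.10 -0.15 0 0 255;0.10 -0.15 0 0 255"
}}

```text
clock: 14.55
position: [0.6412, -0.0905, 0.1616]
ee_rot: [-1.438, 1.043, 1.447]
force: [0.8, -0.4, 0.0]
width: 0.006
```

```bash
python3 - <<'E'
from h import *
from cell import arm
go(arm.observe(),.521,-.131,.165,108.4)
d=arm.get_image("side"); cv2.imwrite("pics/s11.png",cv2.resize(d["img"][100:270,150:320],None,fx=3.5,fy=3.5,interpolation=2))
E
```

```text
pos [ 0.6412 -0.0905  0.1616] jaw yaw 108.40 toolx [-6.1e-03  4.0e-04 -1.0e+00]  shift [-0.0027  0.1268 -0.0005] turn about toolx -0.0001 (alt 3.1415) j7 2.07 F [ 0.75 -0.43  0.  ] t 14.55 w 0.006
```

View pics/s11.png

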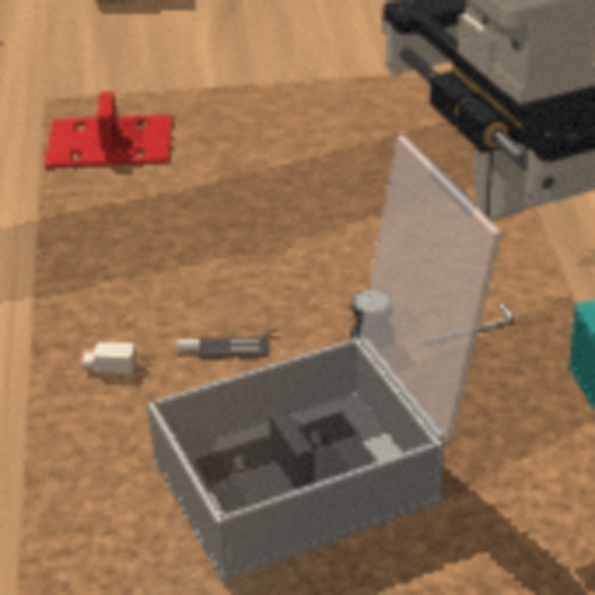

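The rib top is at 0.0436 and the plate top is level at 0.0095, so the plate is seated flat. The fingers are behind the flap, so I'll push it with smooth, moderate rows.

{"name": "move_arm", "arguments": {
  "steps": "0 0.008 0 0 255;0 0.016 0 0 255;0 0.024 0 0 255;0 0.032 0 0 255;0 0.042 0 0 255;0 0.052 0 0 255;0 0.062 0 0 255;0 0.072 0 0 255;0 0.08 0 0 255;0 0.088 0 0 255"
}}

```text
clock: 15.43
position: [0.5587, -0.1189, 0.1649]
ee_rot: [-1.441, 1.04, 1.442]
force: [0.9, -0.0, 0.2]
width: 0.005
```

```bash
python3 - <<'E'
from h import *
from cell import arm
go(arm.observe(),.521,-.131,.165,108.4)
d=arm.get_image("side"); cv2.imwrite("pics/s12.png",cv2.resize(d["img"][100:270,150:320],None,fx=3.5,fy=3.5,interpolation=2))
E
```

```text
pos [ 0.5587 -0.1189  0.1649] jaw yaw 108.39 toolx [-1.e-04  1.e-04 -1.e+00]  shift [-0.0001  0.0396  0.0004] turn about toolx -0.0002 (alt 3.1414) j7 2.12 F [ 0.86 -0.01  0.19] t 15.43 w 0.005
```

View pics/s12.png

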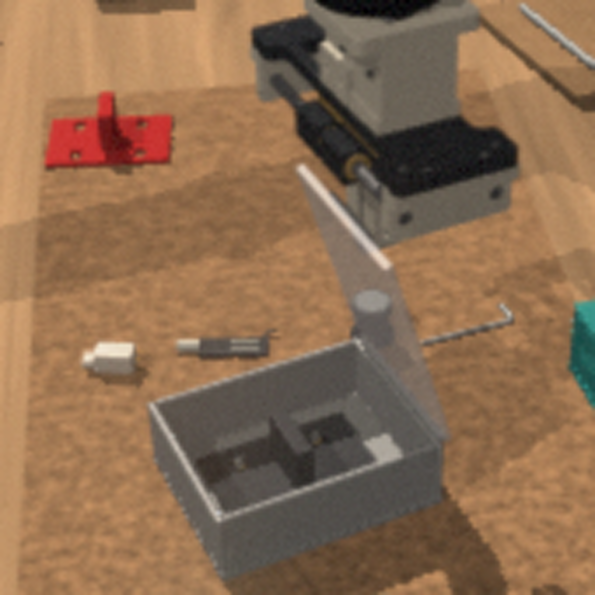

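The flap is following at about 1.3 rad, with almost no force. I'll push on a little.

{"name": "move_arm", "arguments": {
  "steps": "0 0.008 0 0 255;0 0.016 0 0 255;0 0.024 0 0 255;0 0.032 0 0 255;0 0.032 0 0 255;0 0.032 0 0 255;0 0.032 0 0 255;0 0.032 0 0 255"
}}

```text
clock: 16.15
position: [0.5298, -0.1285, 0.1649]
ee_rot: [-1.442, 1.039, 1.442]
force: [0.5, -0.8, 0.3]
width: 0.005
```

```bash
python3 - <<'E'
from h import *
from cell import arm
go(arm.observe(),.521,-.131,.165,108.4)
d=arm.get_image("side"); cv2.imwrite("pics/s13.png",cv2.resize(d["img"][100:270,150:320],None,fx=3.5,fy=3.5,interpolation=2))
E
```

```text
pos [ 0.5298 -0.1285  0.1649] jaw yaw 108.42 toolx [ 4.e-04  1.e-04 -1.e+00]  shift [-0.0001  0.0091  0.0004] turn about toolx 0.0003 (alt -3.1413) j7 2.14 F [ 0.45 -0.76  0.35] t 16.15 w 0.005
```

View pics/s13.png

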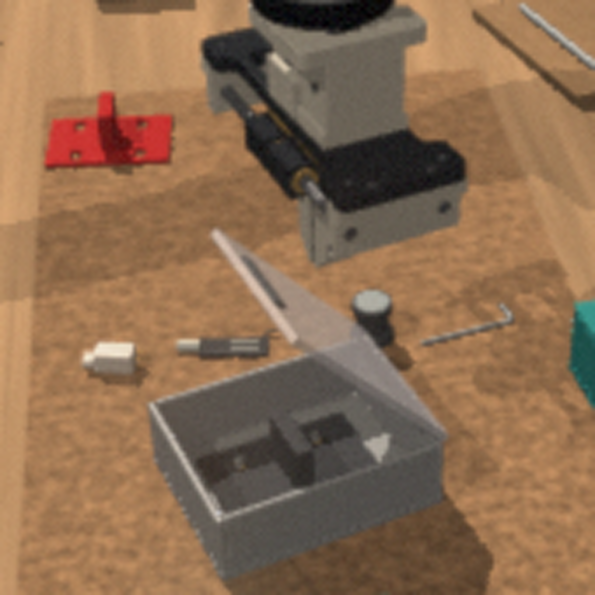

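The flap is falling by itself, clear of the fingers. I'll retreat upward and wait.

{"name": "move_arm", "arguments": {
  "steps": "-0.02 0 0 0 255;-0.05 0 0 0 255;-0.08 0 0 0 255;-0.1 0 0 0 255;-0.1 0 0 0 255;-0.1 0 0 0 255;-0.1 0 0 0 255;-0.1 0 0 0 255;-0.1 0 0 0 255;-0.1 0 0 0 255"
}}

```text
clock: 17.03
position: [0.5289, -0.1286, 0.264]
ee_rot: [-1.441, 1.041, 1.443]
force: [0.8, -0.6, -0.2]
width: 0.006
```

{"name": "move_arm", "arguments": {
  "steps": "0 0 0 0 255;0 0 0 0 255;0 0 0 0 255;0 0 0 0 255;0 0 0 0 255;0 0 0 0 255;0 0 0 0 255;0 0 0 0 255;0 0 0 0 255;0 0 0 0 255"
}}

```text
clock: 17.87
position: [0.5293, -0.1287, 0.2649]
ee_rot: [-1.442, 1.04, 1.442]
force: [0.2, -0.3, -0.4]
width: 0.003
```

```bash
python3 - <<'E'
from h import *
from cell import arm
go(arm.observe(),.521,-.131,.165,108.4)
d=arm.get_image("side"); cv2.imwrite("pics/s14.png",cv2.resize(d["img"][100:270,150:320],None,fx=3.5,fy=3.5,interpolation=2))
C=cloud(d);b=load("side0");Cb=cloud(b)
for n,(u,v) in dict(loupe=(256,192),).items(): print(n,C[v,u])
# flap surface heights along
for u,v in [(200,215),(215,230),(230,215),(245,230),(260,225),(225,245)]: print(u,v,C[v,u].round(4))
diff=np.abs(d["img"].astype(int)-b["img"]).sum(-1)[170:215,170:215];print("bystander diff",(diff>60).sum())
E
```

```text
pos [ 0.5293 -0.1287  0.2649] jaw yaw 108.40 toolx [ 0.  0. -1.]  shift [0.0999 0.0086 0.0004] turn about toolx -0.0000 (alt 3.1416) j7 2.11 F [ 0.16 -0.29 -0.44] t 17.87 w 0.003
loupe [ 0.57057529 -0.01058672  0.02161092]
200 215 [ 0.4313 -0.1169  0.0549]
215 230 [ 0.4606 -0.1697  0.0545]
230 215 [ 0.4962 -0.1298  0.0577]
245 230 [ 0.5231 -0.1801  0.0555]
260 225 [ 0.5568 -0.1683  0.0546]
225 245 [ 0.478  -0.2092  0.0465]
bystander diff 1673
```

View pics/s14.png

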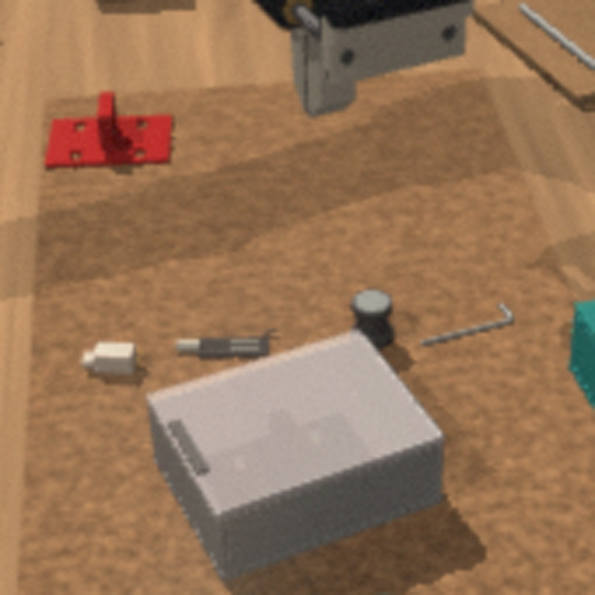

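The flap lies flat on the rim (surface about 0.055 everywhere sampled), the plate is visible below it, and the bystanders sit where they were. The high "diff" count is likely mostly changed shadow, since positions match by eye. Handing in.

```bash
python3 -c "
from cell import arm
print(arm.sign_off())"
```

```text
the job is handed in; nothing more can be done
None
```

The clamp plate is seated flat over the pins in the grey tray, the flap is shut, and the job was handed in at about 18 s of the 61 s allowed. I gripped the dark plate by the two ends of its rib. The wrist image put the pins about 1.3 mm to the -x side of the tray's middle, so I lowered the plate straight there. The slots dropped over the pins without any sliding search. I then pushed the flap from behind until it fell shut, and raised the arm clear.

**Last checks**
- **Plate:** before the flap was shut, the plate's top was level at about 9.5 mm and the rib top at 43.6 mm, as expected for seated. The pins showed in all four slots.
- **Flap:** it lies on the rim, with its surface at about 55–58 mm at five sampled points. A sixth sample read 46.5 mm, on the tray's edge or wall.
- **Robot:** nothing is touching it, with force readings at noise level.

**What did not go as planned**
- **Touchdown force:** at final touchdown the wrist force briefly read 11 N, a little over the 10 N guideline but under the 15 N limit. I had sent several small lowering steps together, and backed off at once.
- **Bystanders:** my pixel comparison for the bystanders was inconclusive. It counted many changed pixels, most likely shadows and the closed flap. I judged the headshell, cartridge, loupe and hex key unmoved by eye from the before and after side images.

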